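Pump up the wax injector and push the mould to its nozzle

ROBOT

A 7-joint arm with a two-finger parallel gripper is mounted at the origin on the work surface. World frame = base frame: x ahead of the robot, y to its left, z up, the work surface at z = 0. Lengths are in m, angles in rad, forces in N, time in s.
With the tool pointing down it reaches from about 0.425 to 0.925 m from the base axis. Payload 6.8 kg.
Tool frame: the origin (TCP) lies at the very end of the fingers, on their centre line; the grasp point (between the pads) lies 19 mm behind it; z points along the fingers, y is the line along which they close (so a half turn about z gives the same grasp; the last joint's range is limited). The gripper opens to 85 mm and grips with 20 to 120 N. Pads are 22 mm wide; open, the fingers measure 114 mm over their backs; the gripper's body (76 mm by 85 mm) begins 54 mm behind the grasp point. The pads swing forward as they close: fully open they stand 13 mm farther back than shut.
Start: joints at [1.161, 0.477, 0.022, 1.555, -0.011, 1.109, -0.083], TCP at [0.201, -0.645, 0.201] pointing down, gripper open.
Joint ranges: [-2.96, 2.96], [-0.34, 2.1], [-1.41, 1.46], [0.24, 2.44], [-1.37, 4.51], [0.17, 1.92], [-2.96, 2.96]. Speed limits (rad/s): [2.39, 2.39, 3.14, 3.14, 3.14, 3.14, 3.14].

INTERFACE

Orientations are given as a rotation vector (axis times angle).
In Python, from bench import r gives the robot as it stands.
- The arm moves only by the shell command python3 -m jog 'ROWS' [FORCE]. ROWS is JSON, a list of rows, each an object of numbers: "fingers": the finger opening in m, from 0 to 0.0854; "x", "y", "z": the shift along the tool's x, y, z in m; "rx", "ry", "rz": the turn, a rotation vector about the tool's x, y, z in degrees. In form: [{"fingers": .., "x": .., "y": .., "z": .., "rx": .., "ry": .., "rz": ..}, ...]. A call has 1 to 8 rows; each row shifts and turns the commanded pose from where the row before left it, along the tool's axes as they then stand; what a row does not reach is not made up. A row lasts 1/8 s, in which the tool goes at most 62.5 mm and 10.7 degrees, less where a joint would pass 70% of its speed; a pose out of reach is approached as far as the arm can. A call is refused whole if a number of a shift passes 0.0625 or a number of a turn 10.7, either way. A call with a gripper value outside its range is refused whole. The fingers move at their own pace and stop on an object; FORCE is the grip in N (left out, the last holds). Time passes only in rows, so rows that do not move let the fingers close. It gives the time, the measured TCP pose, the force, the opening and the grip force at its end, in the units of the state.
- r.get_obs(): the state, without advancing time (a new reading comes with each control period).
- r.grab_frame(name): name is "scene" or "top" or "wrist"; returns (picture, depth): 480x640x3 uint8, red, green, blue; 480x640 float32, m along the optical axis (not along the pixel's ray), 0 where there is no reading.
- r.get_calibration(name): a dict with "mtx" (3x3 intrinsics, pixels), "dist" ([k1, k2, p1, p2, k3] as OpenCV has them; the pictures are not rectified), "extrinsics" (4x4, takes a point from camera to world coordinates). Camera axes: x right, y down, z forward; pixel columns grow to the right and rows downward; lengths in m; the calibration is good to about 2 mm. A picture is of the moment at which its call begins: read the wrist's pose just before it. get_calibration takes no time and is no camera call; for the wrist camera it gives the pose at the moment of the call.
- r.hand_in(): hands the job in; it is judged then, once.
Trained networks look in the newest picture that a camera, given by its name, has taken for a name from the list of things; names that differ only in an ending like _2 or _b are one class to them, and where a whole thing is asked for, a point or a joint stands for the part that bears it (a point fixed in the world has none). Each returns a list of dicts, best first, with "score" (0 to 1); they miss things now and then, are a little off and sometimes report something else, mostly with a low value. They report only what shows in the picture. A call takes as long as a camera call. They do not tell look-alikes from the thing itself.
- r.search_frame(target, camera): "xyz" ([x, y, z] in m, in world coordinates, good to about 4 mm: the middle of the surface that is visible of it).
- r.landmark_of(target, camera): "xyz" ([x, y, z] in m, in world coordinates, good to about 4 mm: a listed point, or the origin of a listed thing).
The state is a dict: "clock": time; "joints": joint angles; "qvel": joint speeds; "tau": joint torques, N m; "tcp_pos": TCP position; "orientation": TCP orientation; "contact_force": force on the tool from outside, world axes, zero at the start; "moment": the same for the moment, N m; "grip_width": finger opening in m; "gripper_force": force on a finger pad.
Only numpy, scipy, OpenCV 4.12 (cv2) and the standard library are available. Lean on these libraries where they do the work, as an engineer would, in place of code of your own. Each camera call takes 0.05 s, during which the arm holds its last target. There are 200 camera calls.

TASK

Bring the jeweller's hand-pumped wax injector up to pressure: press its black pump knob all the way down and let it come all the way back up, again and again, until the indicator pin beside it on the lid stands fully out. Only then push the mould lying in the injector's tray along the rails until it sits against the nozzle. Use fingertips only: do not lift the mould, do not touch the pin, and leave the other things on the bench where they are; finish clear of everything with the knob up.

Things in the scene. Friction and masses are not known exactly. Their poses are not given: they have to be found in the camera images.
- injector: the wax injector, bolted to the bench: upright round aluminium pot, 140 mm in diameter (156 mm at its foot), lid top at z = 180 mm. Origin: underside of the pot, on its axis, at bench height. Its -y axis points along the tray, away from the pot; the pin is on its +x side. On that side a black box 30 mm wide stands out to x = 97 mm, z 50 to 110 mm
- lid (a point): centre of the pot's lid, 154 mm in diameter, 180 mm above the bench. On it stand, on the axis, the dark pump barrel (36 mm in diameter, 45 mm high) with the pump knob above it, and 50 mm to +x the pin in its brass bush (20 mm in diameter, 10 mm high). Axes as the injector's
- tray_end (a point): middle of the open outer end of the flat steel tray, on its top, 280 mm from the pot's axis along the injector's -y, 6 mm above the bench. The tray is 74 mm wide; two rails along its sides, 54 mm apart inside and 8 mm thick, tops 12 mm above the tray, run from this end to 105 mm from the pot's axis and guide the mould
- pump_top (a point): centre of the flat top of the black pump knob (a disc 44 mm in diameter, 16 mm thick), on the pot's axis, 270 mm above the bench when up, 250 mm when fully down; z up. It moves with the knob
- pump (a joint): how far the pump knob is pressed down, m: 0 = up, 0.020 = fully down on its stop. A spring pushes it up with 5 N at the top and 13 N at the bottom (plus about 25 N per m/s of speed); the knob returns by itself when released
- pin (a joint): how far the indicator pin has risen, m; starts at 0 to 0.014. A ratchet raises it a step of 0.008 at each full stroke of the knob (the first step may be shorter) and friction keeps it there; strokes under 15 mm, or a knob not let fully up between strokes, may bring nothing. Above 0.036 it is fully out (at most 0.040); more strokes then do nothing
- pin_top (a point): centre of the top of the indicator pin: a steel rod 8 mm in diameter with an 11 mm head, upright, 50 mm from the pump's axis towards the injector's +x. Its top is 194 mm above the bench when the joint reads 0, 234 mm when fully out. When fully out a dark ring at its foot shows above the brass bush. It must not be touched by the robot
- nozzle_tip (a point): centre of the flat end of the brass nozzle (12 mm in diameter), which stands out of the pot along the injector's -y at 26 mm above the bench; this end lies 105 mm from the pot's axis. Axes as the injector's
- mould: the mould to be pushed: a loose aluminium block of two screwed halves, 50 mm (its x) by 60 mm (its y, along the tray) by 40 mm high, 0.2 to 0.4 kg, lying in the tray between the rails, 40 to 70 mm short of the nozzle. Origin: centre of its underside, on the tray top (z = 6 mm); its +y axis points to the nozzle. Its rear end face, to push on, is at y = -30 mm
- mould_mouth (a point): centre of the mould's end face that faces the nozzle, 20 mm above its underside, with a thin brass ring about it; it meets the nozzle's end when the mould is home
- spare_mould: bystander, not to be used: smaller loose aluminium mould 40 x 46 x 28 mm on the bench beside the tray (injector's -x side). Origin: centre of underside
- wax_jar: bystander: amber glass jar, 54 mm diameter, 65 mm high, on the injector's +x side. Origin: centre of underside
- hammer: bystander: small brass-headed hammer, 200 mm long, 26 mm thick, lying beside the tray on the injector's +x side. Origin: middle of its length, underside
- pliers: bystander: black-handled pliers 150 mm long, 14 mm thick, lying on the injector's -x side by the pot. Origin: near the middle of its length, underside
- mandrel: bystander: steel ring mandrel with wooden handle, 260 mm long, 28 mm thick, lying on the bench to the left. Origin: middle of its length, underside
- bur_case: bystander: flat blue bur case 50 x 90 x 13 mm, on the bench to the right. Origin: centre of underside
- file: bystander: needle file with wooden handle, 200 mm long, 18 mm thick, on the bench to the right. Origin: middle of its length, underside
Not all that is in view belongs to the job. What is shaped like the mould but blue or purple is not meant.

How it is judged:
On the way, in this order (a step that is already met when the one before it is completed fails the run):
1. the indicator pin has been pumped fully out (value of joint pin above 0.036 m), for 0.2 s.
2. then the mould sits against the nozzle (distance between mould_mouth and nozzle_tip below 0.006 m), for 0.2 s.
At the end, for the whole second after the job is handed in: The pin is out by more than 36 mm, the knob is back up (within 3 mm), the mould rests flat on the tray with its mouth within 6 mm of the nozzle's end (value of joint pin above 0.036 m and value of joint pump below 0.003 m and distance between mould_mouth and nozzle_tip below 0.006 m and angle between mould's own z axis and vertical below 0.08 rad and height (world z) of mould below 0.01 m and linear speed of mould below 0.01 m/s); the robot touches nothing.
It fails at once if the robot touches the indicator pin (contact force between any of the arm, the fingers and pin_c0 above 0.5 N).
It fails at once if the mould is lifted more than about 12 mm off the tray or tipped (height (world z) of mould above 0.018 m or angle between mould's own z axis and vertical above 0.35 rad).
It fails at once if another thing on the bench is moved more than 30 mm (distance of any of spare_mould, wax_jar, hammer, pliers, mandrel, bur_case, file from where it was at the start of the episode above 0.03 m).
It also fails if it takes over 56 s, if anything falls off the work surface, if the arm or the gripper's body presses on something with over 40 N, if the wrist force passes 120 N, or if a joint passes its speed limit or range.

## Working session

There is one attempt and no reset: what is moved stays moved. The work goes in short steps, Python scripts to look and compute and a shell command to move; the robot and the scene stay as the last step left them, time stands still between calls to the robot, and variables do not carry over. Pictures are saved under pics/ and viewed, at most 10 in all, crops included, and the job is handed in when it is done.

```bash
mkdir -p pics
python3 - <<'E'
from bench import r
import cv2
for c in("scene","top"):
    p,d=r.grab_frame(c); cv2.imwrite(f"pics/{c}0.png",p[:,:,::-1])
    for t in("lid","tray_end","pump_top","pin_top","nozzle_tip","mould","mould_mouth","injector","spare_mould","wax_jar","hammer","pliers"):
        try: print(c,t,[(x["xyz"],round(x["score"],2)) for x in r.landmark_of(t,c)[:2]])
        except Exception as e: print(c,t,e)
o=r.get_obs();print(o)
E
```

```text
scene lid [([0.5035, 0.1998, 0.1832], 0.94)]
scene tray_end [([0.5124, -0.0836, 0.0043], 0.77), ([0.5038, 0.0439, 0.0272], 0.29)]
scene pump_top [([0.5014, 0.1938, 0.2677], 0.77)]
scene pin_top [([0.5537, 0.198, 0.1993], 0.49)]
scene nozzle_tip [([0.5058, 0.0926, 0.0262], 0.63), ([0.5529, 0.1974, 0.2006], 0.46)]
scene mould [([0.4103, -0.1684, 0.0015], 0.85), ([0.5134, 0.0194, 0.0067], 0.61)]
scene mould_mouth [([0.4035, -0.0733, 0.0221], 0.95), ([0.5066, 0.0432, 0.0276], 0.89)]
scene injector [([0.5037, 0.1937, -0.0021], 0.63)]
scene spare_mould [([0.4115, 0.0481, -0.0025], 0.81)]
scene wax_jar [([0.6441, 0.2445, -0.0017], 0.81)]
scene hammer [([0.6373, 0.0226, -0.0022], 0.89)]
scene pliers [([0.5535, 0.1972, 0.1994], 0.57)]
top lid [([0.5037, 0.2008, 0.1804], 0.92)]
top tray_end [([0.5162, -0.0817, 0.0057], 0.75)]
top pump_top [([0.5001, 0.1976, 0.2714], 0.74)]
top pin_top [([0.5509, 0.1999, 0.1958], 0.42)]
top nozzle_tip [([0.509, 0.0929, 0.0249], 0.96)]
top mould [([0.3854, -0.0439, 0.0015], 0.86), ([0.407, -0.1663, 0.0039], 0.84)]
top mould_mouth [([0.4007, -0.0707, 0.0186], 0.7
[... 344 characters left out ...]

{'clock': 1.3, 'joints': array([ 1.1609129 ,  0.47698337,  0.0223989 ,  1.55537459, -0.01149473,
        1.10932232, -0.08311715]), 'qvel': array([-0.00172007,  0.00036744,  0.00067763, -0.00115458, -0.00081173,
        0.00057846, -0.00155227]), 'tau': array([ 8.58406311e-04, -5.96325910e+01,  1.60633430e+00, -2.81543863e+01,
        1.23830605e-02,  1.49482097e-03,  1.29255505e-05]), 'tcp_pos': array([ 0.20064007, -0.64451714,  0.2008298 ]), 'orientation': array([3.10586712e+00, 4.72184003e-01, 2.99373798e-05]), 'contact_force': array([-0.3778896 ,  0.31551987, -0.03743254]), 'moment': array([ 0.02390905,  0.01578653, -0.01581596]), 'gripper_force': 0.0, 'grip_width': 0.08555388194943736}
```

View pics/scene0.png

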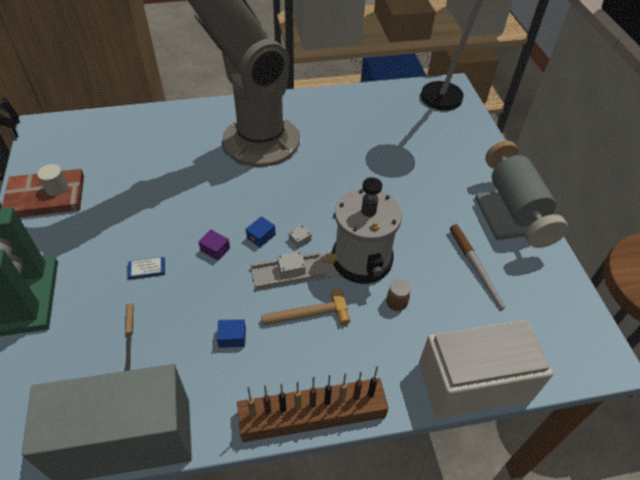

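View pics/top0.png

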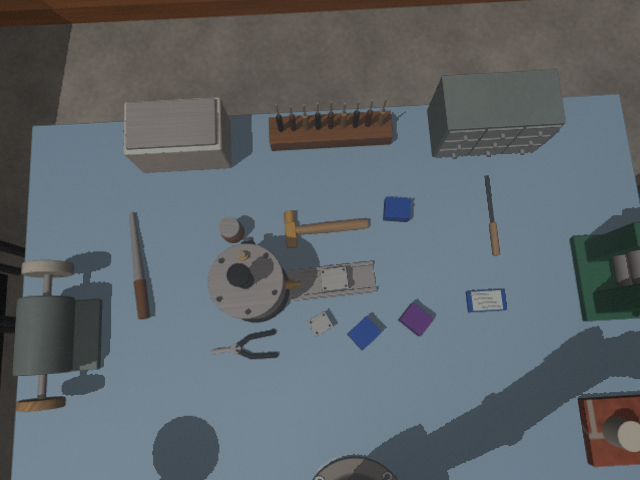

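Run:
```python
from bench import r
import numpy as np
from scipy.spatial.transform import Rotation as R
print(R.from_rotvec(r.get_obs()['orientation']).as_matrix().round(3))
inj=np.array([.503,.197]);te=np.array([.514,-.083]);d=inj-te;print(np.degrees(np.arctan2(d[1],d[0])),np.hypot(*d))
```

```text
[[ 0.955  0.297  0.   ]
 [ 0.297 -0.955 -0.   ]
 [ 0.     0.    -1.   ]]
92.24974870345764 0.2802159881234474
```

The views show the injector at about (0.503, 0.197) with yaw about 2°, and the tray running to −y. In the top view the mould sits in the tray at px (334, 279). The blue and purple look-alikes lie off the tray. I'll raise the tool, close the fingers, align and travel.

```bash
python3 -m jog '[{"fingers":0,"z":-0.05,"rz":5},{"fingers":0,"z":-0.05,"rz":5},{"fingers":0,"z":-0.05,"rz":5},{"fingers":0,"x":0.035,"y":-0.042},{"fingers":0,"x":0.035,"y":-0.042},{"fingers":0,"x":0.035,"y":-0.042},{"fingers":0,"x":0.035,"y":-0.042},{"fingers":0,"x":0.035,"y":-0.042}]' 40
python3 -m jog '[{"x":0.035,"y":-0.042},{"x":0.035,"y":-0.042},{"x":0.035,"y":-0.042},{"y":-0.03},{"y":0},{"y":0}]'
```

```text
validation failed for argument at $[0]...
validation failed for argument at $[0]...
```

```bash
python3 -m jog '[{"fingers":0,"x":0,"y":0,"z":-0.05,"rx":0,"ry":0,"rz":5},{"fingers":0,"x":0,"y":0,"z":-0.05,"rx":0,"ry":0,"rz":5},{"fingers":0,"x":0,"y":0,"z":-0.05,"rx":0,"ry":0,"rz":5},{"fingers":0,"x":0.035,"y":-0.042,"z":0,"rx":0,"ry":0,"rz":0},{"fingers":0,"x":0.035,"y":-0.042,"z":0,"rx":0,"ry":0,"rz":0},{"fingers":0,"x":0.035,"y":-0.042,"z":0,"rx":0,"ry":0,"rz":0},{"fingers":0,"x":0.035,"y":-0.042,"z":0,"rx":0,"ry":0,"rz":0},{"fingers":0,"x":0.035,"y":-0.042,"z":0,"rx":0,"ry":0,"rz":0}]' 40
```

```text
clock: 2.3
tcp_pos: [0.368, -0.4262, 0.3511]
orientation: [3.141, 0.063, 0.001]
contact_force: [1.5, -0.7, -0.4]
grip_width: 0.0004
gripper_force: 0.0
```

```bash
python3 -m jog '[{"fingers":0,"x":0.0185,"y":-0.0465,"z":0,"rx":0,"ry":0,"rz":0},{"fingers":0,"x":0.0185,"y":-0.0465,"z":0,"rx":0,"ry":0,"rz":0},{"fingers":0,"x":0.0185,"y":-0.0465,"z":0,"rx":0,"ry":0,"rz":0},{"fingers":0,"x":0.0185,"y":-0.0465,"z":0,"rx":0,"ry":0,"rz":0},{"fingers":0,"x":0.0185,"y":-0.0465,"z":0,"rx":0,"ry":0,"rz":0},{"fingers":0,"x":0.0185,"y":-0.0465,"z":0,"rx":0,"ry":0,"rz":0},{"fingers":0,"x":0.0185,"y":-0.0465,"z":0,"rx":0,"ry":0,"rz":0},{"fingers":0,"x":0.0185,"y":-0.0465,"z":0,"rx":0,"ry":0,"rz":0}]'
python3 - <<'E'
from bench import r
import cv2
p,d=r.grab_frame("wrist"); cv2.imwrite("pics/w1.png",p[:,:,::-1])
print(r.get_calibration("wrist")["extrinsics"].round(3))
for t in("lid","tray_end","pump_top","pin_top","nozzle_tip","mould","mould_mouth"):
    print(t,[(x["xyz"],round(x["score"],2)) for x in r.landmark_of(t,"wrist")[:2]])
E
```

```text
clock: 3.3
tcp_pos: [0.5004, -0.0486, 0.3511]
orientation: [3.141, 0.062, 0.001]
contact_force: [0.9, 0.3, -0.2]
grip_width: -0.0
gripper_force: 0.0
[[ 0.048 -0.951 -0.305  0.582]
 [-0.999 -0.047 -0.011 -0.037]
 [-0.004  0.305 -0.952  0.524]
 [ 0.     0.     0.     1.   ]]
lid [([0.4979, 0.1989, 0.1813], 0.88)]
tray_end [([0.5185, -0.0822, 0.006], 0.98)]
pump_top [([0.4993, 0.1984, 0.2727], 0.9), ([0.509, 0.0474, 0.0279], 0.46)]
pin_top [([0.5504, 0.1984, 0.1967], 0.54)]
nozzle_tip [([0.5048, 0.0937, 0.0253], 0.73)]
mould [([0.5084, 0.0117, 0.0046], 0.83), ([0.4052, -0.1667, -0.0037], 0.79)]
mould_mouth [([0.6614, -0.1755, 0.0188], 0.93), ([0.3927, -0.1938, 0.0207], 0.9)]
```

View pics/w1.png

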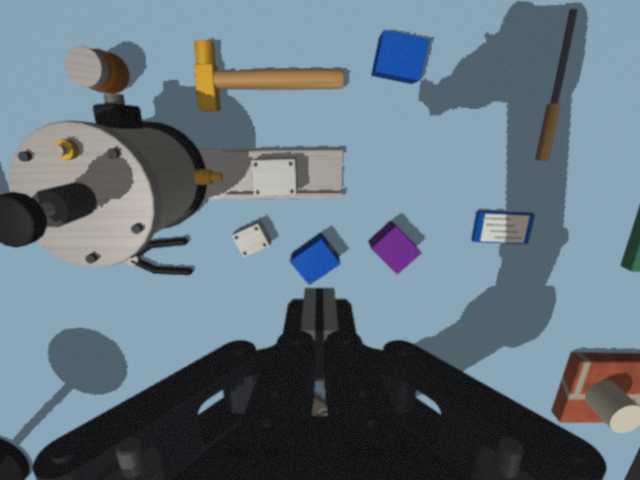

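```bash
python3 -m jog '[{"fingers":0,"x":0.002,"y":-0.0492,"z":0,"rx":0,"ry":0,"rz":0},{"fingers":0,"x":0.002,"y":-0.0492,"z":0,"rx":0,"ry":0,"rz":0},{"fingers":0,"x":0.002,"y":-0.0492,"z":0,"rx":0,"ry":0,"rz":0},{"fingers":0,"x":0.002,"y":-0.0492,"z":0,"rx":0,"ry":0,"rz":0},{"fingers":0,"x":0.002,"y":-0.0492,"z":0.02,"rx":0,"ry":0,"rz":0},{"fingers":0,"x":0,"y":0,"z":0.045,"rx":0,"ry":0,"rz":0},{"fingers":0,"x":0,"y":0,"z":0,"rx":0,"ry":0,"rz":0}]'
python3 -m jog '[{"fingers":0,"x":0,"y":0,"z":0.018,"rx":0,"ry":0,"rz":0},{"fingers":0,"x":0,"y":0,"z":0.02,"rx":0,"ry":0,"rz":0},{"fingers":0,"x":0,"y":0,"z":0,"rx":0,"ry":0,"rz":0}]'
python3 - <<'E'
from bench import r
import cv2
p,d=r.grab_frame("scene"); cv2.imwrite("pics/s2.png",cv2.resize(p[160:290,290:430,::-1],None,fx=4,fy=4,interpolation=cv2.INTER_CUBIC))
print(r.landmark_of("pump_top","scene")[:1],r.landmark_of("pin_top","scene")[:1])
E
```

```text
clock: 4.58
tcp_pos: [0.4986, 0.194, 0.2829]
orientation: [3.138, 0.061, -0.01]
contact_force: [0.2, -1.1, 1.0]
grip_width: 0.0001
gripper_force: 0.0
clock: 4.95
tcp_pos: [0.5003, 0.1949, 0.2474]
orientation: [3.14, 0.06, -0.002]
contact_force: [0.9, 0.6, 0.3]
grip_width: 0.0005
gripper_force: 0.0
[{'xyz': [0.5021, 0.1924, -0.0015], 'score': 0.5}] [{'xyz': [0.553, 0.1954, 0.2001], 'score': 0.54}]
```

View pics/s2.png

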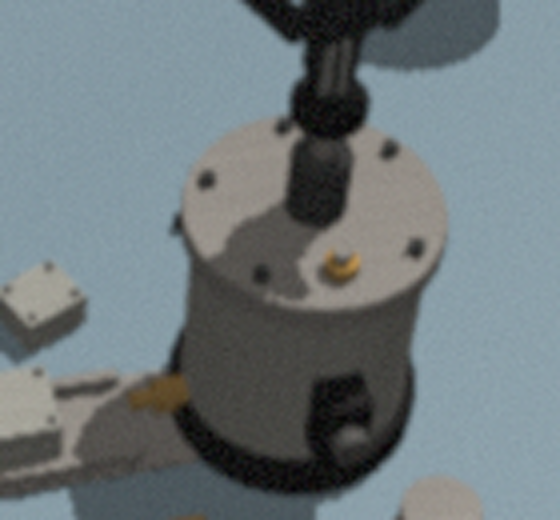

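```bash
python3 -m jog '[{"fingers":0,"x":0,"y":0,"z":0,"rx":0,"ry":0,"rz":0}]'
python3 - <<'E'
from bench import r
import cv2,numpy as np
for c in("scene","wrist"):
    p,d=r.grab_frame(c); k=r.get_calibration(c)
    o=r.get_obs()
    print(o['contact_force'],o['tcp_pos'],o['tau'].round(1))
    v,u=np.mgrid[:480,:640]; uv=cv2.undistortPoints(np.stack([u,v],-1).reshape(-1,1,2).astype(np.float32),k["mtx"],np.array(k["dist"]))[:,0]
    P=np.c_[uv,np.ones(len(uv))]*d.reshape(-1,1); P=P@k["extrinsics"][:3,:3].T+k["extrinsics"][:3,3]
    m=(d.ravel()>0)&(np.hypot(P[:,0]-.5,P[:,1]-.197)<.03)&(P[:,2]>.2)
    print(c,m.sum(),np.histogram(P[m,2],np.arange(.2,.32,.005)))
    Q=P.reshape(480,640,3)
    if c=="scene":
        for row in range(170,215,2): print(row,Q[row,366:382:3].round(3).tolist())
p,d=r.grab_frame("wrist");cv2.imwrite("pics/w2.png",p[:,:,::-1])
E
```

```text
clock: 5.22
tcp_pos: [0.5009, 0.1963, 0.2489]
orientation: [-3.14, -0.062, -0.003]
contact_force: [-0.6, 1.0, -0.6]
grip_width: -0.0002
gripper_force: 0.0
[-1.20211588 -0.11798039 -1.13266737] [0.50075383 0.1962984  0.24865848] [  0.1 -42.   -3.6 -28.2   0.   -0.    0. ]
scene 2082 (array([ 20,  24,  26,  24,  51,  83,   8,   6,   2,   0,   0,  17,  35,
        73, 123,   1,   6,  19,  19,  23,  28,  26,  20]), array([0.2  , 0.205, 0.21 , 0.215, 0.22 , 0.225, 0.23 , 0.235, 0.24 ,
       0.245, 0.25 , 0.255, 0.26 , 0.265, 0.27 , 0.275, 0.28 , 0.285,
       0.29 , 0.295, 0.3  , 0.305, 0.31 , 0.315]))
170 [[0.184, 0.285, 0.001], [0.511, 0.182, 0.321], [0.513, 0.188, 0.321], [0.511, 0.195, 0.318], [0.513, 0.201, 0.319], [0.195, 0.327, 0.006]]
172 [[0.5, 0.18, 0.304], [0.506, 0.184, 0.31], [0.513, 0.189, 0.316], [0.511, 0.196, 0.313], [0.507, 0.204, 0.308], [0.2, 0.326, 0.002]]
174 [[0.496, 0.182, 0.295], [0.511, 0.183, 0.308], [0.513, 0.189, 0.31], [0.512, 0.196, 0.307], [0.509, 0.204, 0.303], [0.209, 0.324, 0.004]]
176 [[0.209, 0.279, 0.003], [0.509, 0.185, 0.301], [0.515, 0.189, 0.306]
[... 2532 characters left out ...]
, 0.197], [0.515, 0.208, 0.19], [0.509, 0.217, 0.182], [0.508, 0.225, 0.18]]
214 [[0.514, 0.187, 0.186], [0.52, 0.192, 0.192], [0.516, 0.201, 0.187], [0.513, 0.209, 0.181], [0.513, 0.216, 0.181], [0.515, 0.223, 0.182]]
[-0.6385152   0.78940601  0.64695767] [0.5006573  0.19627576 0.24849813] [  0.  -42.1  -3.6 -28.2   0.   -0.    0. ]
wrist 35239 (array([ 102,   99,  113,  115,  589,   22,    0,    0,    0,    0,    0,
        183,  266, 3190,  114,    0,   87,  306,  385,  402,  445,  480,
        326]), array([0.2  , 0.205, 0.21 , 0.215, 0.22 , 0.225, 0.23 , 0.235, 0.24 ,
       0.245, 0.25 , 0.255, 0.26 , 0.265, 0.27 , 0.275, 0.28 , 0.285,
       0.29 , 0.295, 0.3  , 0.305, 0.31 , 0.315]))
```

View pics/w2.png

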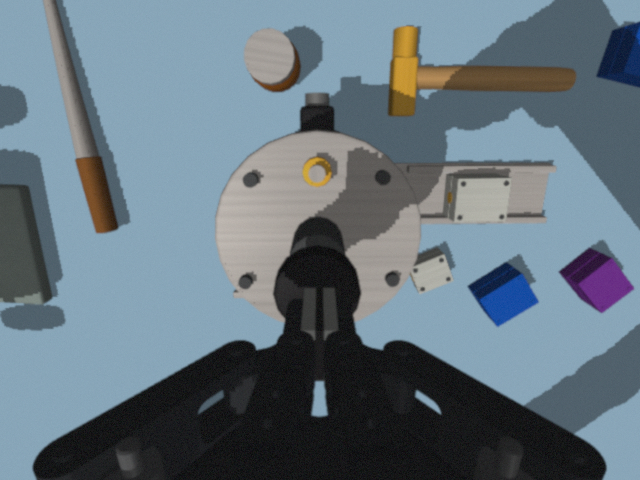

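The picture shows the knob centred under the fingertips at px (318, 285). Depth puts it still at z 0.27 with no contact force, so the fingertips end higher than the TCP reading says. I'll check the tip depth.

```bash
python3 - <<'E'
from bench import r
import cv2,numpy as np
p,d=r.grab_frame("wrist"); k=r.get_calibration("wrist"); E=k["extrinsics"];o=r.get_obs()
T=o['tcp_pos']
for dz in(0,.013,.022,.03):
    c=E[:3,:3].T@(T+[0,0,dz]-E[:3,3]); print(dz,cv2.projectPoints(c[None],np.zeros(3),np.zeros(3),k["mtx"],np.array(k["dist"]))[0].ravel().round(1),c[2].round(4))
v=np.arange(270,340,5);u=np.full(14,312.)
uv=cv2.undistortPoints(np.stack([u,v],-1).reshape(-1,1,2),k["mtx"],np.array(k["dist"]))[:,0]
P=np.c_[uv,np.ones(14)]*d[v,312][:,None]
print(np.c_[v,(P@E[:3,:3].T+E[:3,3]).round(4)])
print(r.landmark_of("pump_top","wrist")[:1])
E
python3 -m jog '[{"fingers":0,"x":0,"y":0,"z":0.005,"rx":0,"ry":0,"rz":0},{"fingers":0,"x":0,"y":0,"z":0,"rx":0,"ry":0,"rz":0}]'
```

```text
0 [319.1 280.6] 0.1888
0.013 [319.1 291.4] 0.1764
0.022 [319.1 299.7] 0.1678
0.03 [319.1 308. ] 0.1602
[[2.700e+02 5.153e-01 2.002e-01 2.686e-01]
 [2.750e+02 5.127e-01 2.001e-01 2.686e-01]
 [2.800e+02 5.105e-01 2.000e-01 2.695e-01]
 [2.850e+02 5.078e-01 2.000e-01 2.693e-01]
 [2.900e+02 5.125e-01 1.998e-01 2.841e-01]
 [2.950e+02 5.130e-01 1.997e-01 2.898e-01]
 [3.000e+02 5.127e-01 1.997e-01 2.937e-01]
 [3.050e+02 5.123e-01 1.996e-01 2.971e-01]
 [3.100e+02 5.120e-01 1.995e-01 3.005e-01]
 [3.150e+02 5.125e-01 1.994e-01 3.052e-01]
 [3.200e+02 5.126e-01 1.994e-01 3.089e-01]
 [3.250e+02 5.132e-01 1.993e-01 3.133e-01]
 [3.300e+02 5.117e-01 1.992e-01 3.142e-01]
 [3.350e+02 5.105e-01 1.992e-01 3.154e-01]]
[{'xyz': [0.4984, 0.2, 0.2711], 'score': 0.56}]
clock: 5.72
tcp_pos: [0.4999, 0.1959, 0.2422]
orientation: [3.141, 0.063, -0.002]
contact_force: [-0.2, -0.0, 0.4]
grip_width: -0.0001
gripper_force: 0.0
```

```bash
python3 -m jog '[{"fingers":0,"x":0,"y":0,"z":0.005,"rx":0,"ry":0,"rz":0},{"fingers":0,"x":0,"y":0,"z":0,"rx":0,"ry":0,"rz":0}]'; python3 -m jog '[{"fingers":0,"x":0,"y":0,"z":0.005,"rx":0,"ry":0,"rz":0},{"fingers":0,"x":0,"y":0,"z":0,"rx":0,"ry":0,"rz":0}]'; python3 -m jog '[{"fingers":0,"x":0,"y":0,"z":0.005,"rx":0,"ry":0,"rz":0},{"fingers":0,"x":0,"y":0,"z":0,"rx":0,"ry":0,"rz":0}]'
python3 - <<'E'
from bench import r
import cv2
p,d=r.grab_frame("scene"); cv2.imwrite("pics/s3.png",cv2.resize(p[160:290,290:430,::-1],None,fx=4,fy=4,interpolation=cv2.INTER_CUBIC))
E
```

```text
clock: 5.98
tcp_pos: [0.5005, 0.1963, 0.2381]
orientation: [-3.141, -0.063, -0.001]
contact_force: [-1.9, -0.2, 5.7]
grip_width: 0.0
gripper_force: 2.3
clock: 6.22
tcp_pos: [0.5006, 0.1963, 0.2335]
orientation: [-3.141, -0.063, -0.001]
contact_force: [-1.7, -0.5, 6.6]
grip_width: 0.0
gripper_force: 3.6
clock: 6.48
tcp_pos: [0.5006, 0.1964, 0.2288]
orientation: [-3.141, -0.063, -0.002]
contact_force: [-3.2, -1.5, 9.6]
grip_width: 0.0002
gripper_force: 4.6
```

```bash
python3 -m jog '[{"fingers":0,"x":0,"y":0,"z":0.012,"rx":0,"ry":0,"rz":0},{"fingers":0,"x":0,"y":0,"z":0,"rx":0,"ry":0,"rz":0}]'; python3 -m jog '[{"fingers":0,"x":0,"y":0,"z":-0.03,"rx":0,"ry":0,"rz":0},{"fingers":0,"x":0,"y":0,"z":0,"rx":0,"ry":0,"rz":0},{"fingers":0,"x":0,"y":0,"z":0,"rx":0,"ry":0,"rz":0}]'
```

```text
clock: 6.78
tcp_pos: [0.5009, 0.1964, 0.2194]
orientation: [3.14, 0.062, 0.004]
contact_force: [-9.6, -5.4, 27.1]
grip_width: -0.0002
gripper_force: 13.6
clock: 7.15
tcp_pos: [0.4999, 0.1959, 0.2451]
orientation: [3.141, 0.063, -0.001]
contact_force: [-0.3, -0.1, 0.3]
grip_width: 0.0002
gripper_force: 0.0
```

```bash
cat > pin.py <<'E'
from bench import r
import cv2,numpy as np
def cloud(c):
    p,d=r.grab_frame(c); k=r.get_calibration(c)
    v,u=np.mgrid[:480,:640]; uv=cv2.undistortPoints(np.stack([u,v],-1).reshape(-1,1,2).astype(np.float32),k["mtx"],np.array(k["dist"]))[:,0]
    P=np.c_[uv,np.ones(len(uv))]*d.reshape(-1,1); return p,(P@k["extrinsics"][:3,:3].T+k["extrinsics"][:3,3])
if __name__=="__main__":
  for c in("scene","wrist"):
    p,P=cloud(c)
    m=(np.hypot(P[:,0]-.551,P[:,1]-.199)<.012)&(P[:,2]>.183)&(P[:,2]<.25)
    print(c,m.sum(),np.histogram(P[m,2],np.arange(.18,.25,.004))[0], np.sort(P[m,2])[-12:].round(3))
E
python3 pin.py
python3 -m jog '[{"fingers":0,"x":0,"y":0,"z":0.03,"rx":0,"ry":0,"rz":0},{"fingers":0,"x":0,"y":0,"z":0,"rx":0,"ry":0,"rz":0},{"fingers":0,"x":0,"y":0,"z":-0.03,"rx":0,"ry":0,"rz":0},{"fingers":0,"x":0,"y":0,"z":0,"rx":0,"ry":0,"rz":0},{"fingers":0,"x":0,"y":0,"z":0,"rx":0,"ry":0,"rz":0}]'
python3 pin.py
```

```text
scene 87 [ 4 13 27 13  5  3  9 12  1  0  0  0  0  0  0  0  0] [0.209 0.209 0.209 0.209 0.21  0.21  0.21  0.211 0.211 0.211 0.212 0.212]
wrist 697 [  3  43 388   0   0   1 161 101   0   0   0   0   0   0   0   0   0] [0.209 0.209 0.209 0.209 0.209 0.209 0.209 0.209 0.209 0.209 0.209 0.21 ]
clock: 7.88
tcp_pos: [0.4997, 0.1957, 0.2447]
orientation: [3.14, 0.063, -0.002]
contact_force: [-0.5, -0.1, -0.6]
grip_width: 0.0
gripper_force: 0.0
scene 98 [ 5 11 27 15  4  5  4  6  5 13  3  0  0  0  0  0  0] [0.218 0.218 0.218 0.218 0.218 0.218 0.219 0.219 0.219 0.22  0.221 0.223]
wrist 700 [  1  25 374   6   0   0   0   0  54 240   0   0   0   0   0   0   0] [0.218 0.218 0.218 0.218 0.218 0.218 0.218 0.218 0.218 0.218 0.218 0.219]
```

```bash
for i in 1; do :; done
python3 -m jog '[{"fingers":0,"x":0,"y":0,"z":0.03,"rx":0,"ry":0,"rz":0},{"fingers":0,"x":0,"y":0,"z":0,"rx":0,"ry":0,"rz":0},{"fingers":0,"x":0,"y":0,"z":-0.03,"rx":0,"ry":0,"rz":0},{"fingers":0,"x":0,"y":0,"z":0,"rx":0,"ry":0,"rz":0},{"fingers":0,"x":0,"y":0,"z":0,"rx":0,"ry":0,"rz":0}]'
python3 -m jog '[{"fingers":0,"x":0,"y":0,"z":0.03,"rx":0,"ry":0,"rz":0},{"fingers":0,"x":0,"y":0,"z":0,"rx":0,"ry":0,"rz":0},{"fingers":0,"x":0,"y":0,"z":-0.03,"rx":0,"ry":0,"rz":0},{"fingers":0,"x":0,"y":0,"z":0,"rx":0,"ry":0,"rz":0},{"fingers":0,"x":0,"y":0,"z":0,"rx":0,"ry":0,"rz":0}]'
python3 -m jog '[{"fingers":0,"x":0,"y":0,"z":0.03,"rx":0,"ry":0,"rz":0},{"fingers":0,"x":0,"y":0,"z":0,"rx":0,"ry":0,"rz":0},{"fingers":0,"x":0,"y":0,"z":-0.03,"rx":0,"ry":0,"rz":0},{"fingers":0,"x":0,"y":0,"z":0,"rx":0,"ry":0,"rz":0},{"fingers":0,"x":0,"y":0,"z":0,"rx":0,"ry":0,"rz":0}]'
python3 pin.py
```

```text
clock: 8.6
tcp_pos: [0.4997, 0.1957, 0.2446]
orientation: [3.14, 0.063, -0.003]
contact_force: [1.3, 0.3, -0.3]
grip_width: 0.0003
gripper_force: 0.0
clock: 9.22
tcp_pos: [0.4995, 0.1956, 0.2443]
orientation: [3.14, 0.063, -0.004]
contact_force: [-0.1, -0.2, -0.5]
grip_width: -0.0002
gripper_force: 0.0
clock: 9.85
tcp_pos: [0.4994, 0.1955, 0.2441]
orientation: [3.14, 0.063, -0.004]
contact_force: [0.4, 0.1, 0.1]
grip_width: -0.0001
gripper_force: 0.0
scene 115 [ 0 13 28 12  3  8  4  4  3  6  4  4  4 14  8  0  0] [0.235 0.235 0.236 0.236 0.236 0.236 0.237 0.237 0.237 0.237 0.237 0.238]
wrist 809 [  1  19 372   4  22   6   9  11   6   2   0   0  10 347   0   0   0] [0.235 0.235 0.235 0.235 0.235 0.235 0.235 0.235 0.235 0.235 0.235 0.235]
```

Pin top is at z 0.234, up from about 0.209 after the first stroke, so it is fully out. Now I'll retreat upward and go behind the mould.

```bash
python3 -m jog '[{"fingers":0,"x":0,"y":0,"z":-0.05,"rx":0,"ry":0,"rz":0},{"fingers":0,"x":0.001,"y":0.05,"z":0,"rx":0,"ry":0,"rz":0},{"fingers":0,"x":0.001,"y":0.05,"z":0,"rx":0,"ry":0,"rz":-0.9},{"fingers":0,"x":0.001,"y":0.05,"z":0,"rx":0,"ry":0,"rz":0},{"fingers":0,"x":0.001,"y":0.05,"z":0,"rx":0,"ry":0,"rz":0},{"fingers":0,"x":0.001,"y":0.051,"z":0,"rx":0,"ry":0,"rz":0},{"fingers":0,"x":0,"y":0,"z":0.06,"rx":0,"ry":0,"rz":0},{"fingers":0,"x":0,"y":0,"z":0.06,"rx":0,"ry":0,"rz":0}]'
python3 -m jog '[{"fingers":0,"x":0,"y":0,"z":0.04,"rx":0,"ry":0,"rz":0},{"fingers":0,"x":0,"y":0,"z":0,"rx":0,"ry":0,"rz":0}]'
python3 - <<'E'
from pin import *
p,P=cloud("wrist"); cv2.imwrite("pics/w4.png",p[:,:,::-1]); Q=P.reshape(480,640,3)
m=(abs(P[:,0]-.512)<.035)&(abs(P[:,1]-.01)<.06)&(P[:,2]>.036)&(P[:,2]<.056)
if m.sum(): print("mould top",m.sum(),P[m].min(0).round(4),P[m].max(0).round(4),cv2.minAreaRect(P[m,:2].astype(np.float32)))
print(Q[270:330:5,312].round(4))
for t in("tray_end","nozzle_tip","mould","mould_mouth"): print(t,[(x["xyz"],round(x["score"],2)) for x in r.landmark_of(t,"wrist")[:2]])
E
```

```text
clock: 10.95
tcp_pos: [0.5175, -0.0554, 0.1739]
orientation: [3.14, 0.084, 0.001]
contact_force: [0.1, -0.3, -0.1]
grip_width: -0.0002
gripper_force: 0.0
clock: 11.2
tcp_pos: [0.5143, -0.0542, 0.1323]
orientation: [-3.139, -0.088, 0.013]
contact_force: [-0.2, -0.4, 0.2]
grip_width: -0.0002
gripper_force: 0.0
mould top 4852 [ 0.4875 -0.0169  0.0361] [0.5407 0.046  0.0498] ((0.5142286419868469, 0.014660859480500221), (0.050146374851465225, 0.06092846393585205), 3.3405709266662598)
[[ 4.643e-01 -5.010e-02  4.000e-04]
 [ 4.593e-01 -5.040e-02  1.100e-03]
 [ 4.542e-01 -5.060e-02  1.400e-03]
 [ 4.488e-01 -5.090e-02  1.200e-03]
 [ 5.287e-01 -5.040e-02  1.708e-01]
 [ 5.290e-01 -5.050e-02  1.759e-01]
 [ 5.288e-01 -5.060e-02  1.800e-01]
 [ 5.289e-01 -5.060e-02  1.844e-01]
 [ 5.292e-01 -5.070e-02  1.887e-01]
 [ 5.288e-01 -5.080e-02  1.919e-01]
 [ 5.294e-01 -5.090e-02  1.963e-01]
 [ 5.286e-01 -5.090e-02  1.984e-01]]
tray_end [([0.515, -0.0803, 0.0041], 0.95), ([0.5018, 0.1986, -0.0006], 0.55)]
nozzle_tip [([0.5038, 0.0936, 0.0264], 0.96), ([0.4998, 0.1968, -0.0028], 0.48)]
mould [([0.5082, 0.0126, 0.0068], 0.89), ([0.402, -0.1676, -0.0016], 0.74)]
mould_mouth [([0.506, 0.0446, 0.0293], 0.85), ([0.3901, -0.1923, 0.02], 0.59)]
```

View pics/w4.png

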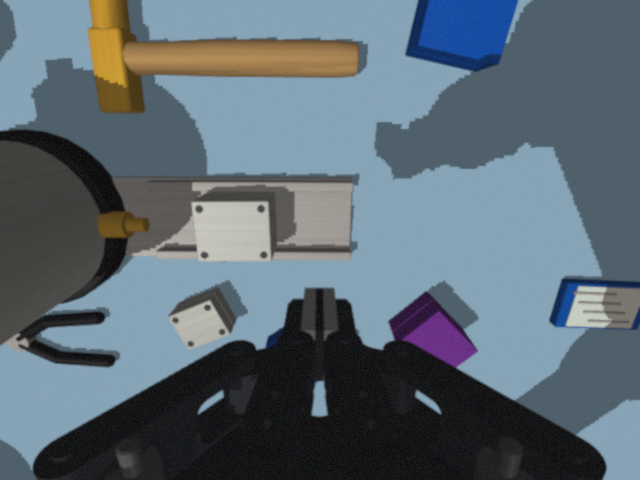

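The view shows the mould at px (233, 230) between the rails and short of the nozzle at px (140, 225). The fingers are over the tray behind it. I'll descend behind it.

```bash
python3 -m jog '[{"fingers":0,"x":-0.001,"y":0,"z":0.05,"rx":0,"ry":0,"rz":0},{"fingers":0,"x":0,"y":0,"z":0.05,"rx":0,"ry":0,"rz":0},{"fingers":0,"x":0,"y":0,"z":0.025,"rx":0,"ry":0,"rz":0},{"fingers":0,"x":0,"y":0,"z":0.0,"rx":0,"ry":0,"rz":0},{"fingers":0,"x":0,"y":0,"z":0.0,"rx":0,"ry":0,"rz":0}]'
python3 - <<'E'
from pin import *
p,P=cloud("wrist"); cv2.imwrite("pics/w5.png",p[:,:,::-1]); Q=P.reshape(480,640,3)
print(Q[280:310:3,312].round(4))
p,P=cloud("scene"); cv2.imwrite("pics/s5.png",cv2.resize(p[200:300,230:350,::-1],None,fx=5,fy=5,interpolation=cv2.INTER_CUBIC))
E
```

```text
clock: 12.08
tcp_pos: [0.5183, -0.0544, 0.0126]
orientation: [3.14, 0.087, 0.005]
contact_force: [-0.0, -0.4, -0.3]
grip_width: -0.0002
gripper_force: 0.0
[[ 0.5153 -0.0505  0.0056]
 [ 0.5132 -0.0506  0.0051]
 [ 0.5115 -0.0507  0.0057]
 [ 0.5301 -0.0506  0.0474]
 [ 0.5304 -0.0507  0.0507]
 [ 0.5304 -0.0507  0.0536]
 [ 0.5306 -0.0508  0.0566]
 [ 0.5303 -0.0508  0.0586]
 [ 0.5308 -0.0509  0.0623]
 [ 0.5306 -0.0509  0.0642]]
```

View pics/s5.png

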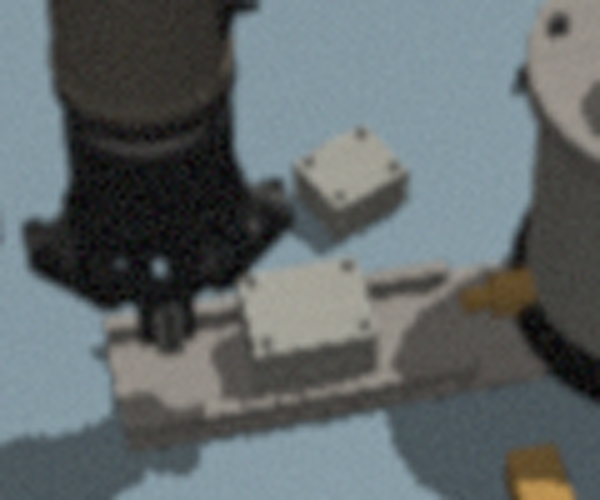

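Fingers are behind the mould on the tray centreline at px (165, 330), with the knuckles overhanging at (275, 200). I'll check knuckle height against the mould top before going lower.

Run:
```python
from pin import *
p,P=cloud("scene")
for a,b in((-.045,-.035),(-.035,-.025),(-.025,-.015),(-.015,-.005),(-.005,.005),(.005,.015),(.015,.03)):
    m=(P[:,1]>a)&(P[:,1]<b)&(abs(P[:,0]-.515)<.06)&(P[:,2]>.053)
    print(a,m.sum(),np.sort(P[m,2])[:4].round(3))
```

```text
-0.045 815 [0.054 0.061 0.067 0.068]
-0.035 707 [0.089 0.093 0.093 0.094]
-0.025 580 [0.098 0.098 0.099 0.1  ]
-0.015 283 [0.105 0.11  0.112 0.113]
-0.005 91 [0.121 0.122 0.122 0.125]
0.005 2 [0.131 0.133]
0.015 0 []
```

```bash
python3 -m jog '[{"fingers":0,"x":-0.005,"y":0,"z":0.01,"rx":0,"ry":0,"rz":0},{"fingers":0,"x":0,"y":0,"z":0.009,"rx":0,"ry":0,"rz":0},{"fingers":0,"x":0,"y":0,"z":0,"rx":0,"ry":0,"rz":0}]'
python3 -m jog '[{"fingers":0,"x":0,"y":-0.009,"z":0,"rx":0,"ry":0,"rz":0},{"fingers":0,"x":0,"y":-0.009,"z":0,"rx":0,"ry":0,"rz":0},{"fingers":0,"x":0,"y":-0.009,"z":0,"rx":0,"ry":0,"rz":0},{"fingers":0,"x":0,"y":-0.009,"z":0,"rx":0,"ry":0,"rz":0},{"fingers":0,"x":0,"y":-0.009,"z":0,"rx":0,"ry":0,"rz":0},{"fingers":0,"x":0,"y":0,"z":0,"rx":0,"ry":0,"rz":0}]'
python3 - <<'E'
from pin import *
p,P=cloud("wrist"); cv2.imwrite("pics/w6.png",p[:,:,::-1])
for t in("nozzle_tip","mould","mould_mouth"): print(t,[(x["xyz"],round(x["score"],2)) for x in r.landmark_of(t,"wrist")[:2]])
E
```

```text
clock: 12.6
tcp_pos: [0.5108, -0.0546, -0.0092]
orientation: [-3.14, -0.088, 0.003]
contact_force: [-0.3, 0.0, -0.1]
grip_width: 0.0001
gripper_force: 0.0
clock: 13.35
tcp_pos: [0.5092, -0.0084, -0.0081]
orientation: [-3.14, -0.09, -0.0]
contact_force: [0.5, 0.0, 0.5]
grip_width: -0.0
gripper_force: 0.0
nozzle_tip [([0.5055, 0.0948, 0.0241], 0.87)]
mould [([0.5104, 0.0374, 0.0047], 0.97)]
mould_mouth [([0.5041, 0.0685, 0.0281], 0.92)]
```

View pics/w6.png

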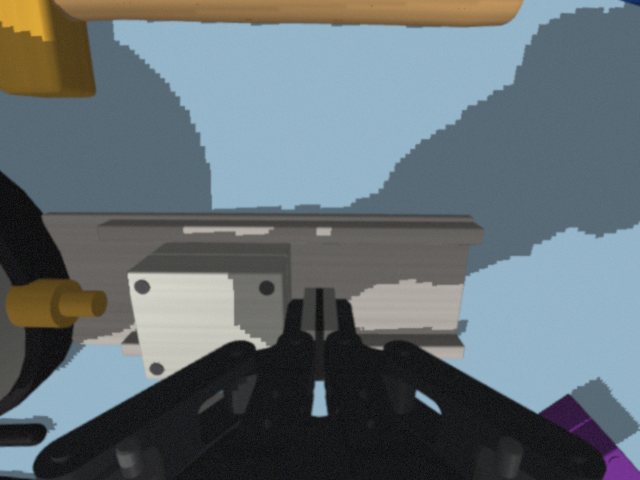

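The mould (px 210, 320) slides straight with the fingers behind it. About 25 mm remains to the nozzle at px (105, 303).

```bash
python3 -m jog '[{"fingers":0,"x":0,"y":-0.006,"z":0,"rx":0,"ry":0,"rz":0},{"fingers":0,"x":0,"y":-0.006,"z":0,"rx":0,"ry":0,"rz":0},{"fingers":0,"x":0,"y":-0.006,"z":0,"rx":0,"ry":0,"rz":0},{"fingers":0,"x":0,"y":0,"z":0,"rx":0,"ry":0,"rz":0}]'
for s in a; do python3 -m jog '[{"fingers":0,"x":0,"y":-0.003,"z":0,"rx":0,"ry":0,"rz":0},{"fingers":0,"x":0,"y":0,"z":0,"rx":0,"ry":0,"rz":0}]'; done
python3 -m jog '[{"fingers":0,"x":0,"y":-0.002,"z":0,"rx":0,"ry":0,"rz":0},{"fingers":0,"x":0,"y":0,"z":0,"rx":0,"ry":0,"rz":0}]'
```

```text
clock: 14.05
tcp_pos: [0.5082, 0.0094, -0.0082]
orientation: [-3.14, -0.089, -0.0]
contact_force: [-0.1, -0.9, 0.1]
grip_width: -0.0001
gripper_force: 0.0
clock: 14.3
tcp_pos: [0.508, 0.0115, -0.0082]
orientation: [-3.14, -0.088, -0.0]
contact_force: [1.3, -0.3, -0.5]
grip_width: 0.0001
gripper_force: 0.5
clock: 14.55
tcp_pos: [0.5079, 0.0132, -0.0082]
orientation: [3.14, 0.087, 0.0]
contact_force: [-0.2, -1.3, -0.0]
grip_width: 0.0002
gripper_force: 1.0
```

```bash
python3 -m jog '[{"fingers":0,"x":0,"y":-0.002,"z":0,"rx":0,"ry":0,"rz":0},{"fingers":0,"x":0,"y":0,"z":0,"rx":0,"ry":0,"rz":0}]'
python3 -m jog '[{"fingers":0,"x":0,"y":-0.002,"z":0,"rx":0,"ry":0,"rz":0},{"fingers":0,"x":0,"y":0,"z":0,"rx":0,"ry":0,"rz":0}]'
python3 - <<'E'
from pin import *
p,P=cloud("wrist")
for t in("nozzle_tip","mould","mould_mouth"): print(t,[(x["xyz"],round(x["score"],2)) for x in r.landmark_of(t,"wrist")[:2]])
E
```

```text
clock: 14.8
tcp_pos: [0.5078, 0.0154, -0.0082]
orientation: [-3.14, -0.088, -0.0]
contact_force: [0.5, -1.8, -0.0]
grip_width: -0.0002
gripper_force: 1.0
clock: 15.05
tcp_pos: [0.5077, 0.0175, -0.0082]
orientation: [-3.14, -0.088, -0.0]
contact_force: [0.0, -1.3, 0.5]
grip_width: -0.0
gripper_force: 0.9
nozzle_tip []
mould [([0.5094, 0.0592, 0.0072], 0.94), ([0.4026, -0.1679, -0.0033], 0.57)]
mould_mouth [([0.5028, 0.0922, 0.0298], 0.8)]
```

```bash
python3 -m jog '[{"fingers":0,"x":0,"y":-0.002,"z":0,"rx":0,"ry":0,"rz":0},{"fingers":0,"x":0,"y":0,"z":0,"rx":0,"ry":0,"rz":0}]'
python3 -m jog '[{"fingers":0,"x":0,"y":-0.002,"z":0,"rx":0,"ry":0,"rz":0},{"fingers":0,"x":0,"y":0,"z":0,"rx":0,"ry":0,"rz":0}]'
```

```text
clock: 15.5
tcp_pos: [0.5076, 0.0189, -0.0082]
orientation: [3.14, 0.087, -0.0]
contact_force: [0.5, -4.2, 0.3]
grip_width: -0.0003
gripper_force: 1.8
clock: 15.75
tcp_pos: [0.5075, 0.0189, -0.0082]
orientation: [3.138, 0.084, -0.001]
contact_force: [1.1, -7.8, 1.7]
grip_width: 0.0003
gripper_force: 4.2
```

It has stalled with rising force, so the mould is home. Backing off and up.

```bash
python3 -m jog '[{"fingers":0,"x":0,"y":-0.001,"z":0,"rx":0,"ry":0,"rz":0},{"fingers":0,"x":0,"y":0,"z":0,"rx":0,"ry":0,"rz":0},{"fingers":0,"x":0,"y":0.03,"z":0,"rx":0,"ry":0,"rz":0},{"fingers":0,"x":0,"y":0.05,"z":0,"rx":0,"ry":0,"rz":0},{"fingers":0,"x":0,"y":0.02,"z":-0.05,"rx":0,"ry":0,"rz":0},{"fingers":0,"x":0,"y":0.02,"z":-0.05,"rx":0,"ry":0,"rz":0},{"fingers":0,"x":0,"y":0,"z":-0.06,"rx":0,"ry":0,"rz":0},{"fingers":0,"x":0,"y":0,"z":0,"rx":0,"ry":0,"rz":0}]'
python3 pin.py
python3 - <<'E'
from pin import *
p,P=cloud("wrist"); cv2.imwrite("pics/w7.png",p[:,:,::-1])
m=(abs(P[:,0]-.512)<.035)&(P[:,1]>0)&(P[:,1]<.12)&(P[:,2]>.036)&(P[:,2]<.056)
print(m.sum(),cv2.minAreaRect(P[m,:2].astype(np.float32)),np.median(P[m,2]))
for t in("nozzle_tip","mould","mould_mouth","pump_top"): print(t,[(x["xyz"],round(x["score"],2)) for x in r.landmark_of(t,"wrist")[:2]])
E
```

```text
clock: 16.75
tcp_pos: [0.5178, -0.0971, 0.1566]
orientation: [3.139, 0.088, 0.015]
contact_force: [0.4, -0.5, -1.6]
grip_width: -0.0001
gripper_force: 0.0
scene 120 [ 6 11 28 14  4  4  7  5  2  5  5  5  4 16  4  0  0] [0.235 0.235 0.235 0.235 0.235 0.236 0.236 0.236 0.236 0.236 0.237 0.239]
wrist 0 [0 0 0 0 0 0 0 0 0 0 0 0 0 0 0 0 0] []
4228 ((0.5068954825401306, 0.07569803297519684), (0.05046618729829788, 0.0881926566362381), 2.824843645095825) 0.04392298500100225
nozzle_tip [([0.5055, 0.097, 0.0262], 0.66)]
mould [([0.6702, -0.149, 0.0006], 0.79), ([0.5057, 0.0591, 0.0026], 0.74)]
mould_mouth [([0.4052, -0.0734, 0.0191], 0.91), ([0.389, -0.1968, 0.0205], 0.89)]
pump_top []
```

View pics/w7.png

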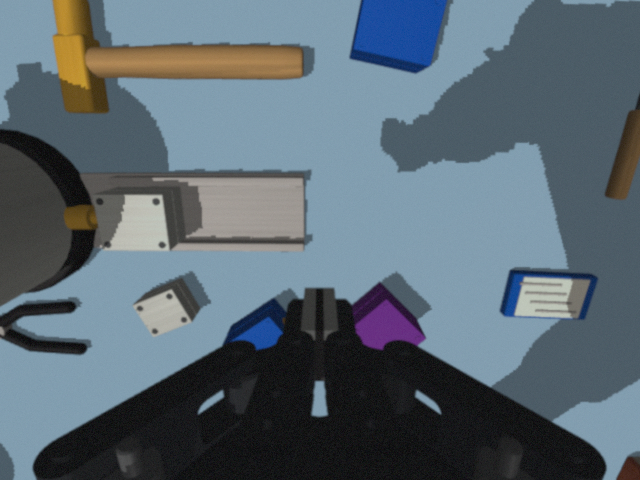

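The mould (px 140, 222) touches the nozzle at (95, 216). The knob is free, the pin is out and the arm is clear.

```bash
python3 -c "
from bench import r
print(r.hand_in())"
```

```text
the job is handed in; nothing more can be done
None
```

I handed the job in: five full knob strokes brought the pin fully out (top at about z = 234 mm). I then pushed the mould along the rails until it stalled against the nozzle, and the arm finished clear of everything with the knob released. The hand-in returned no verdict.

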